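# Unstack the slide supplies into their storage trays

## Task

Clear up beside the microscope: take the stack of slide supplies apart from the top, one piece at a time, and set each piece flat and right way up inside the tray made to its size (cover-slip box, slide mailer, slide carton). Move the spare eyepiece from the wooden lens rest to the tray with the V-shaped channel, lying home along the middle of the channel, and do not let it roll onto the bench. Set everything down without dropping it, let go, and leave the dropper bottle standing where it is.

Things in the scene. Friction and masses are not known exactly. Their poses are not given: they have to be found in the camera images.
- carton: Carton of microscope slides, brown card with a white paper band, 80 x 56 x 30 mm (x, y, z), about 0.19 to 0.35 kg; bottom piece of the stack, lying flat on the bench. Origin: centre of its underside; x along the long side, z up. Smooth and rigid; take it from above with the fingers across the short side (along its y).
- mailer: Slide mailer, flat pale plastic box, 82 x 32 x 20 mm (x, y, z), about 50 g; middle piece, lies flat on the carton, its long side nearly along the carton's. Origin: centre of its underside; x along the long side, z up. Smooth and rigid; take it from above with the fingers across the short side (along its y).
- slipbox: Cover-slip box, small black plastic box with a white paper square on its lid, 34 x 28 x 22 mm (x, y, z), 30 g; top piece, lies on the mailer, up to 20 mm from its middle. Origin: centre of its underside; x along the long side, z up. Smooth and rigid; take it from above with the fingers across the short side (along its y).
- eyepiece: Spare microscope eyepiece lying on its side in the lens rest, dust caps on both ends: a round black and grey bar 60 mm long, 32 mm in diameter (23 mm over an 8 mm long neck from 8 to 16 mm on its +x side), about 75 g. Origin: on its axis half-way along, a good place to grip, fingers across the axis; x along the axis; y and z turn as it rolls. In the tray it may lie either way round.
- lens_rest: Wooden lens rest, fixed: a V channel (faces sloping 30 degrees, 74 mm long, 32 mm wide over all, edges 17 mm above the bench) on a 90 x 30 x 6 mm foot, holding the eyepiece with its axis 27.5 mm above the bench. The channel is no wider than the eyepiece: fingers pass down beside it to 9 mm below the axis. Origin: centre of the underside; x along the channel.
- carton_tray: Grey plastic tray, fixed; floor 3 mm above the bench, rim 4 mm wide, 8 mm high. The widest tray, 98 x 74 mm inside, 106 x 82 mm outside: for the carton. Origin: centre of the underside, at bench level; x along the long side, z up.
- mailer_tray: Grey plastic tray, fixed; floor 3 mm above the bench, rim 4 mm wide, 8 mm high. The long narrow tray with a flat floor, 100 x 50 mm inside, 108 x 58 mm outside: for the mailer. Origin: centre of the underside, at bench level; x along the long side, z up.
- slipbox_tray: Grey plastic tray, fixed; floor 3 mm above the bench, rim 4 mm wide, 8 mm high. The smallest tray, 52 x 46 mm inside, 60 x 54 mm outside: for the cover-slip box. Origin: centre of the underside, at bench level; x along the long side, z up.
- eyepiece_tray: Grey plastic tray, fixed; floor 3 mm above the bench, rim 4 mm wide, 8 mm high. The tray with a V-shaped channel along its middle, 84 x 52 mm inside, 92 x 60 mm outside: for the eyepiece. Channel like the lens rest's, 84 mm long, edges 17 mm above the bench; an eyepiece lying home has its axis 27.5 mm above the bench. Origin: centre of the underside, at bench level; x along the long side, z up.
- dropper: Amber glass dropper bottle with black collar and rubber bulb, 29 mm in diameter, 79 mm tall, standing among the things; not to be moved. Origin: centre of its underside.
There are look-alikes about, which are no part of the job. Several things have the shape of the carton; the one meant has the colours described above.

How it is judged:
At the end, for the whole second after the job is handed in: Carton, mailer and cover-slip box each lie flat (0.1 rad, right way up) in their own tray, within 14 mm of its centre; the eyepiece lies home in its tray's channel (14 mm lengthwise, 4 mm sideways, 0.12 rad); all released and at rest; the dropper bottle stands (horizontal distance between carton and carton_tray below 0.014 m and z of carton in the frame of carton_tray between 0 and 0.006 m and angle between each of carton, mailer, slipbox's own z axis and vertical below 0.1 rad and horizontal distance between mailer and mailer_tray below 0.014 m and z of mailer in the frame of mailer_tray between 0 and 0.006 m and horizontal distance between slipbox and slipbox_tray below 0.014 m and z of slipbox in the frame of slipbox_tray between 0 and 0.006 m and x of eyepiece in the frame of eyepiece_tray between -0.014 and 0.014 m and y of eyepiece in the frame of eyepiece_tray between -0.004 and 0.004 m and z of eyepiece in the frame of eyepiece_tray between 0.024 and 0.031 m and angle between the x axis of eyepiece and the x axis of eyepiece_tray, either way round below 0.12 rad and linear speed of each of carton, mailer, slipbox, eyepiece below 0.02 m/s and angular speed of each of carton, mailer, slipbox, eyepiece below 0.3 rad/s and contact force between the fingers and carton below 0.05 N and contact force between the fingers and mailer below 0.05 N and contact force between the fingers and slipbox below 0.05 N and contact force between the fingers and eyepiece below 0.05 N and angle between dropper's own z axis and vertical below 0.2 rad); the robot touches nothing.
It fails at once if a piece is lifted or pushed away from under another that still lies on it (carton with the mailer on it, or mailer with the cover-slip box on it, moved over 30 mm) ((distance of carton from where it was at the start of the episode above 0.03 m and distance between mailer and carton below 0.045 m) or (distance of mailer from where it was at the start of the episode above 0.03 m and distance between slipbox and mailer below 0.033 m)).
It fails at once if a piece is dropped or thrown: it moves faster than 0.7 m/s (a fall of about 25 mm) out of the fingers ((linear speed of carton above 0.7 m/s and contact force between the fingers and carton below 0.05 N) or (linear speed of mailer above 0.7 m/s and contact force between the fingers and mailer below 0.05 N) or (linear speed of slipbox above 0.7 m/s and contact force between the fingers and slipbox below 0.05 N) or (linear speed of eyepiece above 0.7 m/s and contact force between the fingers and eyepiece below 0.05 N)).
It fails at once if the eyepiece rolls off onto the bench (its axis lower than 20 mm) (height (world z) of eyepiece below 0.02 m).
It fails at once if the dropper bottle is knocked over or shifted by more than 30 mm (distance of dropper from where it was at the start of the episode above 0.03 m or angle between dropper's own z axis and vertical above 0.5 rad).
It also fails if it takes over 128 s, if anything falls off the work surface, if the arm or the gripper's body presses on something with over 40 N, if the wrist force passes 120 N, or if a joint passes its speed limit or range.

## Robot

A 6-joint arm with a two-finger parallel gripper is mounted at the origin on the work surface. World frame = base frame: x ahead of the robot, y to its left, z up, the work surface at z = 0. Lengths are in m, angles in rad, forces in N, time in s.
With the tool pointing down it reaches from about 0.35 to 0.925 m from the base axis. Payload 6.4 kg.
Tool frame: the origin (TCP) lies midway between the tips of the shut fingers; the grasp point (between the pads) lies 19 mm behind it (grip_depth is the distance from the TCP to the grasp point, in m); x points along the fingers, y is the direction in which the jaws open and shut, and the axes are right-handed (so a half turn about x gives the same grasp; the last joint's range is limited). The gripper opens to 94 mm and grips with 3 to 60 N. Pads are 16 mm wide; open, the fingers measure 119 mm over their backs; the gripper's body (75 mm by 177 mm) begins 78 mm behind the grasp point.
Start: joints at [-1.36, 0.245, 1.558, -0, 1.339, -0.174], TCP at [0.244, -0.602, 0.205] pointing down, gripper open.
Joint ranges: [-3.13, 3.13], [-1.02, 2.26], [0.13, 2.54], [-0.95, 4.09], [0.21, 2.88], [-2.74, 2.74]. Speed limits (rad/s): [2.57, 2.57, 3.14, 3.14, 3.14, 3.14].

## Interface

Orientations are given as a 3x3 rotation matrix whose columns are the frame's x, y, z axes.
In Python, from rig import move_to, line_to, movej, move_gripper, sleep, solve_ik, capture, camera_model, IKError, job_done, read_clock, read_joint_positions, read_joint_vel, read_joint_torque, read_eef_pos, read_tcp_rot, read_wrist_force, read_ft_torque, read_opening, grip_depth gives the robot as it stands. The module is installed in compiled form; this text tells all that it offers. Calls block until the motion is done:
- move_to(position, orientation): joint-space move of the TCP to a pose.
- line_to(position, max_speed=0.15, ori=None, until_force=None): straight line of the TCP; ori=None keeps the orientation; max_speed is the mean speed in m/s. With until_force (N) it stops when the force on the tool has changed by that much, and returns True; else False.
- movej(angles): joint-space move.
- move_gripper(opening): opening from 0.0 (shut) to 1.0 (fully open); the grip force is fixed at half the most; returns when the fingers have stopped.
- sleep(seconds).
- solve_ik(position, orientation): joint angles nearest the present ones, or None.
- capture(name): name is "scene" or "top" or "wrist"; returns (picture, depth): 480x640x3 uint8, red, green, blue; 480x640 float32, m along the optical axis (not along the pixel's ray), 0 where there is no reading.
- camera_model(name): a dict with "K" (3x3 intrinsics, pixels), "T" (4x4, takes a point from camera to world coordinates); the wrist camera has in their place "T_tool_cam" (4x4, takes a point from camera to tool coordinates, whose origin is the TCP and whose axes are the tool frame's). Camera axes: x right, y up, looking along -z (the intrinsics and any distortion apply to the point x, -y, -z); pixel columns grow to the right and rows downward; lengths in m; the calibration is good to about 2 mm. A picture is of the moment at which its call begins: read the wrist's pose just before it. camera_model takes no time and is no camera call.
A pose or a line that the arm cannot do raises IKError and nothing moves.
- job_done(): hands the job in, once; it reports no verdict.
Readings, each from a call of its own:
- read_clock(): time.
- read_joint_positions(): joint angles.
- read_joint_vel(): joint speeds.
- read_joint_torque(): joint torques, N m.
- read_eef_pos(): TCP position.
- read_tcp_rot(): TCP orientation.
- read_wrist_force(): force on the tool from outside, world axes, zero at the start.
- read_ft_torque(): the same for the moment, N m.
- read_opening(): opening from 0.0 (shut) to 1.0 (fully open).
Only numpy, scipy, OpenCV 4.12 (cv2) and the standard library are available. Lean on these libraries where they do the work, as an engineer would, in place of code of your own. Each camera call takes 0.05 s, during which the arm holds its last target. There are 200 camera calls.

## Working session

There is one attempt and no reset: what is moved stays moved. The work goes in short steps, each a Python script; the robot and the scene stay as the last script left them, time stands still between calls to the robot, and variables do not carry over. Pictures are saved under pics/ and viewed, about 12 in all and at most 16, crops included, and the job is handed in when it is done.

```bash
mkdir -p pics
python3 - <<'E'
from rig import *
import cv2,numpy as np
for n in("scene","top"):
    p,d=capture(n); cv2.imwrite(f"pics/{n}0.png",p[:,:,::-1]); np.save(f"pics/{n}0.npy",d)
    m=camera_model(n); print(n,{k:(np.round(v,4).tolist() if not isinstance(v,(str,type(None))) else v) for k,v in m.items()},(d>0).mean())
m=camera_model("wrist");print(m); print(read_clock(),read_tcp_rot(),grip_depth)
E
```

```text
scene {'K': [[452.1263, 0.0, 328.1689], [0.0, 452.1263, 243.4393], [0.0, 0.0, 1.0]], 'T': [[-0.78, -0.4617, 0.4224, 0.9423], [0.6258, -0.5778, 0.5241, 0.5703], [0.0021, 0.6731, 0.7396, 0.813], [0.0, 0.0, 0.0, 1.0]]} 0.9958951822916666
top {'K': [[481.2603, 0.0, 315.3335], [0.0, 481.2603, 242.9501], [0.0, 0.0, 1.0]], 'T': [[0.0204, 0.9992, -0.0339, 0.4699], [-0.9997, 0.0209, 0.0159, 0.062], [0.0166, 0.0335, 0.9993, 1.2036], [0.0, 0.0, 0.0, 1.0]]} 0.9959049479166666
{'K': array([[372.91919263,   0.        , 317.15119819],
       [  0.        , 372.91919263, 242.61974198],
       [  0.        ,   0.        ,   1.        ]]), 'T_tool_cam': array([[ 3.51222846e-04,  2.51487108e-01, -9.67860585e-01,
        -1.78652501e-01],
       [ 9.99998981e-01, -1.42774364e-03, -8.09685827e-06,
         2.15918576e-04],
       [-1.38389305e-03, -9.67859595e-01, -2.51487353e-01,
        -7.24890991e-02],
       [ 0.00000000e+00,  0.00000000e+00,  0.00000000e+00,
         1.00000000e+00]])}
0.1 [[-3.61786691e-04  3.75387736e-01 -9.26867799e-01]
 [ 1.65689455e-03 -9.26866362e-01 -3.75387801e-01]
 [-9.99998562e-01 -1.67153252e-03 -2.86649981e-04]] 0.0188
```

View pics/scene0.png

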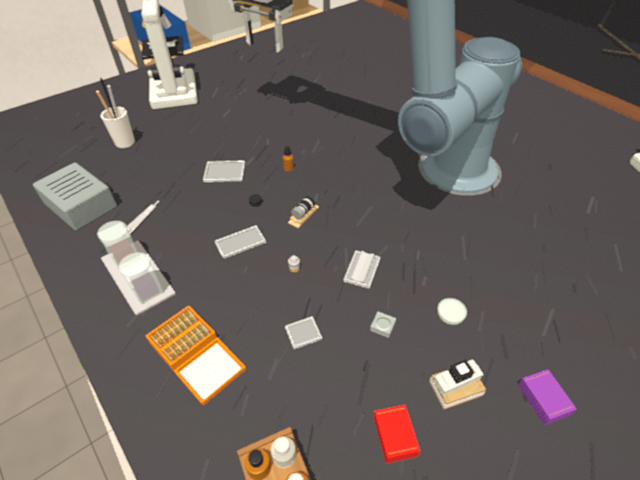

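View pics/top0.png

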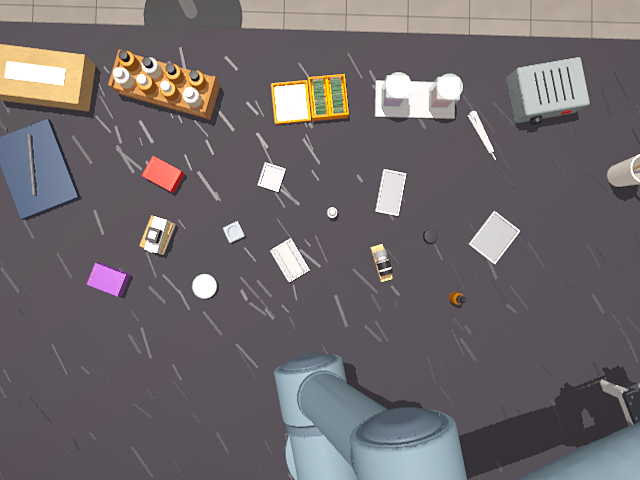

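The scene picture shows the stack at (458,382). In the top picture the items are:

| Item | Pixel |
|---|---|
| Stack | (157,235) |
| Slipbox tray | (271,177) |
| Mailer tray | (391,192) |
| Carton tray | (494,237) |
| V tray | (290,260) |
| Lens rest | (382,263) |
| Dropper | (457,299) |

Next I get coarse positions from both views.

```bash
cat > h.py <<'E'
from rig import *
import cv2,numpy as np
def pt(K,T,u,v,d):
    "pixel + depth -> world"
    c=np.array([(u-K[0,2])*d/K[0,0],-(v-K[1,2])*d/K[1,1],-d,1]); return (T@c)[:3]
def cloud(K,T,d):
    v,u=np.mgrid[:480,:640]
    c=np.stack([(u-K[0,2])*d/K[0,0],-(v-K[1,2])*d/K[1,1],-d],-1)
    return c@T[:3,:3].T+T[:3,3]
def ray(K,T,u,v):
    r=T[:3,:3]@np.array([(u-K[0,2])/K[0,0],-(v-K[1,2])/K[1,1],-1]); return T[:3,3],r/np.linalg.norm(r)
def tri(rays):
    "least-squares meeting point of rays, and residual"
    A=np.zeros((3,3));b=np.zeros(3)
    for o,r in rays:
        P=np.eye(3)-np.outer(r,r);A+=P;b+=P@o
    x=np.linalg.solve(A,b); return x,[float(np.linalg.norm((np.eye(3)-np.outer(r,r))@(x-o))) for o,r in rays]
def down(yaw):
    "tool down, jaws (tool y) along world yaw"
    y=np.array([np.cos(yaw),np.sin(yaw),0]);x=np.array([0,0,-1.]);return np.stack([x,y,np.cross(x,y)],1)
E
python3 - <<'E'
from h import *
top=dict(stack=(154,235),slipT=(271,177),mailT=(391,192),cartT=(494,237),eyeT=(290,260),rest=(382,263),drop=(458,298),minitray=(234,232),bench=(330,250))
sc=dict(stack=(461,370),slipT=(303,333),mailT=(240,241),cartT=(224,171),eyeT=(362,269),rest=(303,211),drop=(288,152),minitray=(383,324))
for k in top:
    o=[]
    for n,D in(("top",top),("scene",sc)):
        if k in D:
            m=camera_model(n);d=np.load(f"pics/{n}0.npy");u,v=D[k];o.append(pt(m["K"],m["T"],u,v,np.median(d[v-1:v+2,u-1:u+2])))
    r=tri([ray(camera_model(n)["K"],camera_model(n)["T"],*D[k]) for n,D in(("top",top),("scene",sc)) if k in D]) if k in sc else ''
    print(k,*[np.round(x,3) for x in o],r, np.hypot(*o[0][:2]).round(3))
E
```

```text
stack [0.519 0.422 0.073] [0.524 0.427 0.071] (array([0.51931092, 0.42553399, 0.06170451]), [0.0001907693404095534, 0.00019076934040948768]) 0.669
slipT [0.673 0.157 0.006] [0.675 0.158 0.002] (array([6.74349203e-01, 1.57122910e-01, 6.68968359e-04]), [0.0005889333386629124, 0.0005889333386630091]) 0.691
mailT [ 0.642 -0.144  0.004] [ 0.643 -0.143  0.004] (array([ 0.64239447, -0.14434744,  0.00274023]), [0.00033371999320125833, 0.0003337199932013222]) 0.658
cartT [ 0.535 -0.405  0.005] [ 0.537 -0.403  0.004] (array([ 0.53535355, -0.40672688,  0.00090255]), [0.00031045720428389014, 0.00031045720428377196]) 0.671
eyeT [0.467 0.105 0.013] [0.472 0.11  0.009] (array([ 4.66792220e-01,  1.05293304e-01, -1.55171503e-04]), [5.180339857276106e-06, 5.180339857251856e-06]) 0.478
rest [ 0.464 -0.118  0.044] [ 0.479 -0.105  0.035] (array([ 0.46477496, -0.12372895,  0.01294715]), [0.0009557564592243117, 0.0009557564592243147]) 0.479
drop [ 0.385 -0.298  0.062] [ 0.386 -0.298  0.06 ] (array([ 0.38491527, -0.2987288 ,  0.05965892]), [0.0002980127883851724, 0.00029801278838506844]) 0.487
minitray [0.533 0.245 0.008] [0.534 0.246 0.006] (array([0.53357755, 0.24574025, 0.00517846]), [4.4796778044538345e-05, 4.4796778044618285e-05]) 0.587
bench [0.494 0.006 0.002]  0.494
```

```bash
cat > tour.py <<'E'
from h import *
P=dict(cartT=(.535,-.405,.14),mailT=(.642,-.144,.14),rest=(.465,-.12,.15),eyeT=(.467,.105,.14),slipT=(.674,.157,.14),stack=(.519,.423,.2))
P=dict(cartT=(.535,-.405,.14),rest=(.465,-.12,.15),mailT=(.642,-.144,.14),slipT=(.674,.157,.14),eyeT=(.467,.105,.14),stack=(.519,.423,.2))
W=camera_model("wrist"); ims=[]
for k,p in P.items():
    try: move_to(p,down(np.arctan2(p[1],p[0])))
    except IKError as e: print(k,"IK",e); continue
    T=np.eye(4);T[:3,:3]=read_tcp_rot();T[:3,3]=read_eef_pos();T=T@W["T_tool_cam"]
    im,d=capture("wrist"); np.savez(f"pics/w_{k}.npz",im=im,d=d,T=T,K=W["K"])
    ims.append(cv2.putText(cv2.resize(im[:,:,::-1],(266,200)).copy(),k,(5,20),0,.6,(0,255,255),1))
    print(k,np.round(read_joint_positions(),2),round(read_clock(),2))
while len(ims)<6: ims.append(ims[-1]*0)
cv2.imwrite("pics/tour.png",np.vstack([np.hstack(ims[:3]),np.hstack(ims[3:])]))
E
python3 tour.py
```

```text
cartT [-0.82  0.35  1.55 -0.    1.24 -0.17] 1.49
rest [-0.49 -0.1   2.03 -0.    1.21 -0.24] 2.67
mailT [-0.39  0.32  1.59 -0.    1.23 -0.17] 3.47
slipT [ 0.06  0.4   1.49 -0.    1.25 -0.16] 4.67
eyeT [-0.02 -0.09  2.04  0.    1.19 -0.24] 5.58
stack [ 0.51  0.29  1.51 -0.    1.34 -0.17] 6.88
```

View pics/tour.png

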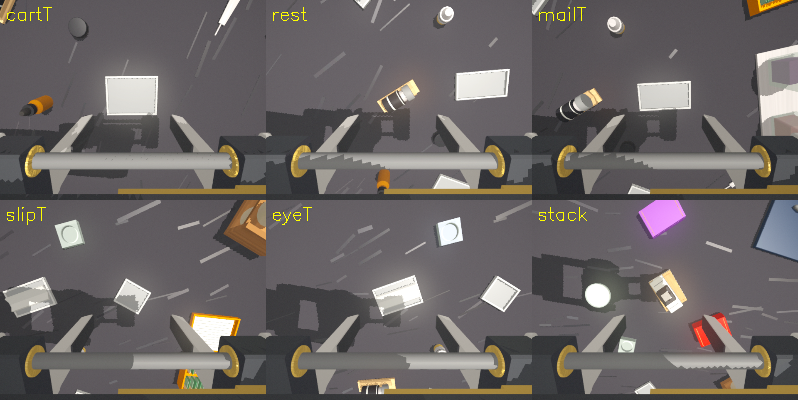

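All six targets are in clear view: trays near (131,95) in their tiles, the eyepiece rest at (398,97), the stack at (668,290). Next I fit rectangles on the depth clouds.

```bash
cat > fit.py <<'E'
from h import *
def load(k):
    z=np.load(f"pics/w_{k}.npz");return z["im"],z["d"],z["T"],cloud(z["K"],z["T"],z["d"])
def rect(X,lo,hi,c,R):
    m=(X[...,2]>lo)&(X[...,2]<hi)&(np.hypot(X[...,0]-c[0],X[...,1]-c[1])<R)
    m=cv2.morphologyEx(m.astype(np.uint8),cv2.MORPH_CLOSE,np.ones((3,3)))
    n,l,s,_=cv2.connectedComponentsWithStats(m)
    i=1+np.argmax(s[1:,4]); p=X[l==i]
    p=p[(p[:,2]>lo)&(p[:,2]<hi)]
    (x,y),(w,h),a=cv2.minAreaRect((p[:,:2]*1000).astype(np.float32))
    if w<h: w,h,a=h,w,a+90
    a=(a+90)%180-90
    return np.round([x,y,a,w,h,np.median(p[:,2])*1000,len(p)],1)
if __name__=="__main__":
    C=dict(cartT=(.535,-.405),mailT=(.642,-.144),eyeT=(.467,.105),slipT=(.674,.157))
    for k,c in C.items():
        X=load(k)[3]; b=X[(np.hypot(X[...,0]-c[0],X[...,1]-c[1])<.12)][:,2]
        print(k,"bench",np.round(np.median(b)*1000,1),"rim",rect(X,.0055,.0115,c,.08), "other",rect(X,.012,.03,c,.08) if k=="eyeT" else '')
    X=load("rest")[3];c=(.47,-.12)
    for lo,hi in((.004,.009),(.012,.02),(.034,.05),(.04,.05)):print("rest",lo,rect(X,lo,hi,c,.07))
    X=load("stack")[3];c=(.519,.423)
    for lo,hi in((.026,.034),(.046,.054),(.067,.077)):print("stack",lo,rect(X,lo,hi,c,.08))
E
python3 fit.py; python3 -c "
from fit import *
a=[]
for k,c in(('stack',(.519,.423,.04)),('rest',(.47,-.12,.02)),('eyeT',(.467,.105,.01)),('slipT',(.674,.157,.01))):
    im,d,T,X=load(k); i=np.nanargmin(np.where(d>0,np.linalg.norm(X-np.array(c),axis=-1),9)); v,u=divmod(i,640); print(k,u,v)
    a.append(cv2.resize(im[v-65:v+65,u-85:u+85,::-1],(400,300),interpolation=cv2.INTER_CUBIC))
cv2.imwrite('pics/crops.png',np.vstack([np.hstack(a[:2]),np.hstack(a[2:])]))"
```

```text
cartT bench 220.3 rim [ 535.7 -404.6  -36.6  106.2   82.2    7.3 1991. ] other 
mailT bench 218.8 rim [ 643.2 -142.6   -9.8  108.2   58.5    7.4 1771. ] other 
eyeT bench 221.6 rim [ 468.5  106.5   32.1   92.1   60.1    8.1 2676. ] other [ 463.2  114.7   31.8   84.    12.6   14.3 1108. ]
slipT bench 219.5 rim [ 675.1  156.6  -16.7   60.1   54.3    7.3 1155. ] other 
rest 0.004 [ 502.2 -110.9  -72.5   30.1   14.5    5.4  321. ]
rest 0.012 [ 462.9 -112.1   16.3   74.    11.7   14.   327. ]
rest 0.034 [ 466.5 -122.1   17.5   60.2   29.5   40.6 2369. ]
rest 0.04 [ 456.  -125.1   17.6   38.1   22.    41.9  989. ]
stack 0.026 [ 529.1  448.3  -19.    81.    22.5   29.4 1544. ]
stack 0.046 [ 522.5  427.   -15.1   83.8   32.1   49.4 1798. ]
stack 0.067 [ 520.8  427.4  -15.9   35.7   28.    71.4 1333. ]
stack 307 213
rest 320 219
eyeT 316 233
slipT 316 229
```

View pics/crops.png

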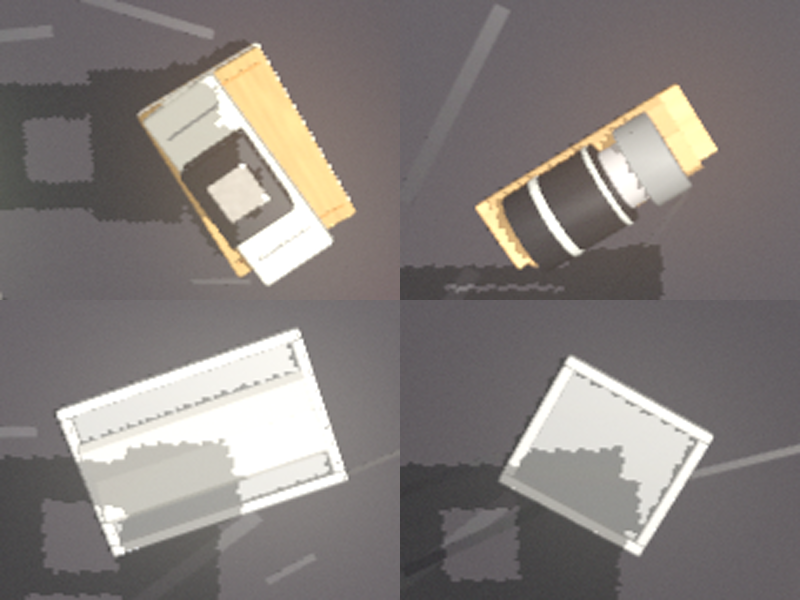

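The crops show the stack (slip box on the mailer on the carton, clear of its neighbours), the eyepiece in its rest with the neck towards the upper right, and the V tray and slipbox tray empty. All the fitted sizes and heights match the text to about 1 mm. I'll pick the slipbox first, keeping the tips about 8 mm above its underside so they clear the rims.

```bash
cat > act.py <<'E'
from h import *
D=np.deg2rad
def pick(x,y,yaw,ztip,w):
    "yaw: long axis, deg; w: width across jaws, mm"
    R=down(D(yaw+90)); move_gripper(min(1,(w+22)/94))
    move_to((x,y,ztip+.09),R); line_to((x,y,ztip),.1)
    move_gripper(0); o=read_opening()*94
    line_to((x,y,ztip+.01),.04); line_to((x,y,.17),.15)
    print("pick opening",round(o,1),"lifted",round(read_opening()*94,1),"F",np.round(read_wrist_force(),2),"t",round(read_clock(),1))
def place(x,y,yaw,ztip,w):
    R=down(D(yaw+90)); line_to((x,y,.17),.25,ori=R); line_to((x,y,ztip+.012),.12)
    hit=line_to((x,y,ztip-.002),.02,until_force=2.5); z=read_eef_pos()
    print("set down",hit,np.round(z,4),"opening",round(read_opening()*94,1),"F",np.round(read_wrist_force(),2))
    move_gripper(min(1,(w+14)/94)); line_to((x,y,z[2]+.03),.05); line_to((x,y,.17),.2)
    print("t",round(read_clock(),1),"opening",round(read_opening()*94,1))
def look(k,p,yaw=None):
    W=camera_model("wrist"); move_to(p,down(np.arctan2(p[1],p[0]) if yaw is None else yaw))
    T=np.eye(4);T[:3,:3]=read_tcp_rot();T[:3,3]=read_eef_pos();T=T@W["T_tool_cam"]
    im,d=capture("wrist"); np.savez(f"pics/w_{k}.npz",im=im,d=d,T=T,K=W["K"])
E
python3 - <<'E'
from act import *
from fit import load,rect
pick(.5205,.4275,-15.9,.058,28)
place(.675,.1566,-16.7,.011,28)
look("slip2",(.674,.157,.15)); X=load("slip2")[3]
print(rect(X,.0205,.03,(.675,.157),.06))
look("stack2",(.519,.423,.18)); X=load("stack2")[3]
for lo,hi in((.026,.034),(.046,.054)):print(rect(X,lo,hi,(.519,.423),.08))
print(read_clock())
E
```

```text
pick opening 27.7 lifted 27.7 F [-0.08 -0.7  -1.06] t 11.1
set down True [0.6748 0.1565 0.0114] opening 27.5 F [-0.76  0.08  3.8 ]
t 16.5 opening 41.7
[ 674.4  157.1  -17.1   35.5   28.2   24.4 1342. ]
[ 529.9  450.8  -16.3   80.6   20.1   29.4 1724. ]
[ 521.8  426.9  -15.    83.5   32.2   49.4 3547. ]
18.725
```

Run:
```python
from act import *
from fit import load,rect
pick(.522,.427,-15,.038,32)
place(.643,-.1427,-9.8,.011,32)
look("mail2",(.642,-.144,.15)); X=load("mail2")[3]
print(rect(X,.0185,.03,(.643,-.143),.06))
look("stack3",(.519,.423,.16)); X=load("stack3")[3]
print(rect(X,.026,.034,(.525,.43),.08),read_clock())
```

```text
pick opening 31.6 lifted 31.7 F [-0.07  0.16  0.12] t 22.7
set down True [ 0.6428 -0.1427  0.0114] opening 31.6 F [-0.87  0.65  3.8 ]
t 29.1 opening 46.1
[ 642.5 -142.2   -9.6   83.3   32.5   22.4 3642. ]
[ 523.7  431.6  -20.1   80.4   56.1   29.4 6056. ] 32.7583
```

Run:
```python
from act import *
from fit import load,rect
pick(.5237,.4316,-20.1,.008,56)
place(.5357,-.4046,-36.6,.0115,56)
look("cart2",(.535,-.405,.16)); X=load("cart2")[3]
print(rect(X,.028,.04,(.535,-.405),.08))
look("rest2",(.465,-.12,.13)); X=load("rest2")[3]
for lo,hi in((.034,.05),(.012,.02)):print("rest",rect(X,lo,hi,(.47,-.12),.07))
print(read_clock())
```

```text
pick opening 56.0 lifted 56.0 F [-0.36 -0.19 -2.15] t 37.1
set down True [ 0.5355 -0.4044  0.0114] opening 55.7 F [0.53 0.07 3.57]
t 44.6 opening 69.9
[ 535.4 -403.8  -36.6   80.2   56.1   32.3 6146. ]
rest [ 466.4 -122.    18.    60.    28.4   40.7 2678. ]
rest [ 462.9 -112.5   17.5   74.1   11.4   14.1  399. ]
47.2
```

Run:
```python
from act import *
from fit import load,rect
pick(.4664,-.122,17.7,.0205,32)
place(.4685,.1065,32,.021,32)
look("eye2",(.467,.105,.14)); im,d,T,X=load("eye2")
for lo,hi in((.034,.05),(.041,.05),(.012,.02),(.0055,.0115)):print(rect(X,lo,hi,(.468,.107),.07))
cv2.imwrite("pics/eye2.png",im[100:400,120:520,::-1])
print(read_clock())
p,_=capture("top"); cv2.imwrite("pics/top_end.png",p[:,:,::-1])
```

```text
pick opening 31.5 lifted 31.1 F [ 0.63  0.44 -0.17] t 52.5
set down True [0.4683 0.1065 0.0209] opening 31.2 F [-0.7  -0.36  3.97]
t 57.5 opening 46.4
[ 467.9  107.3   32.1   60.2   28.5   40.6 2531. ]
[458.9 101.4  34.4  38.   17.7  42.1 817. ]
[462.7 115.8  32.1  84.   11.5  14.1 518. ]
[ 468.3  107.1   31.9   92.    60.4    7.4 1774. ]
59.175
```

View pics/eye2.png

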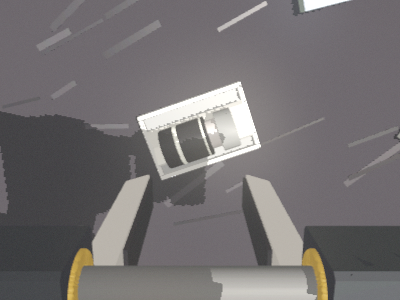

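View pics/top_end.png

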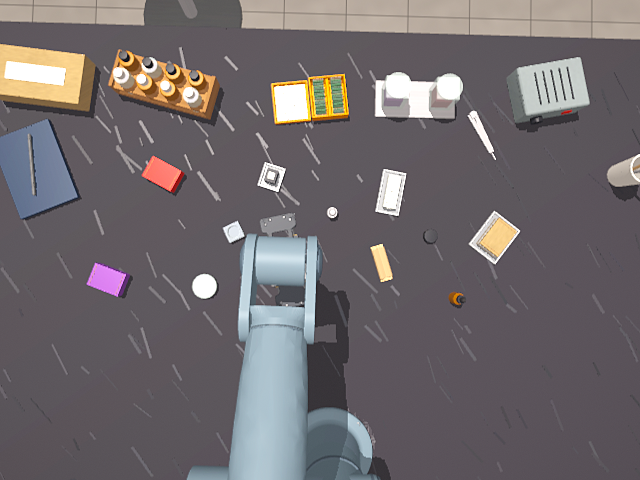

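Every piece is in its own tray: slipbox (271,177), mailer (391,192), carton (494,237). The eyepiece lies in the V channel, at (205,135) in the wrist crop, and the dropper is unmoved at (457,299).

```bash
python3 -c "
from rig import *
job_done(); print(read_clock())"
```

```text
the job is handed in; nothing more can be done
the job is handed in; nothing more can be done
```

I took the stack apart from the top and set the cover-slip box, the mailer and the carton in their own trays. I then moved the eyepiece from the lens rest to the V-channel tray and handed the job in. The clock read about 59 s before hand-in, against the 128 s limit.

**Final checks (wrist depth, after release):**

| Piece | Offset from tray centre | Angle to tray | Height |
|---|---|---|---|
| Cover-slip box | about 1 mm | 0.4° | top at 24.4 mm (expected 25) |
| Mailer | about 1 mm | 0.2° | top at 22.4 mm (expected 23) |
| Carton | about 1 mm | 0° | top at 32.3 mm (expected 33) |
| Eyepiece | under 1 mm both ways | under 1° | same median height on its upper surface as in the lens rest (40.6 against 40.7 mm) |

- **Set-down and release:** each piece touched down under force sensing, at the expected height. The fingers then opened and the arm was clear of everything when I handed in.
- **Dropper bottle:** it stands at the same pixel in the top view before and after.
- **Disagreements:** depth heights read about 0.6 mm low throughout, which is within calibration. A partial fit on the top of the eyepiece gave 34.4° instead of 32.1°. I put that down to the partial view, because the full outline agrees with the tray. In the last top view I could not make out the carton's white paper band, so I identified the carton by its place at the bottom of the stack and by its size.

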